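# Hold a dropper bottle down on the vortex paint mixer

## Task

The yellow paint has settled: grip the dropper bottle with the yellow pointed cap, lift it clear of the freely spinning turntable, carry it to the paint mixer and stand it upright in the mixer's sprung rubber cup. Press it down until the cup meets its hard stop and stays there, firmly but without forcing it, and finish like that, still gripping the bottle by its sides and holding the cup fully down. Leave the other two bottles standing on the turntable, which may turn, and leave the jar with the blue lid where it is beside the mixer.

Things in the scene. Friction and masses are not known exactly. Their poses are not given: they have to be found in the camera images.
- yellow_dropper: The bottle to mix: white round dropper bottle, red, white and dark label, yellow pointed cap; plain cylinder of diameter 30 mm from its foot to 55 mm up, shoulder at 60 mm, 96 mm tall with the cap, about 45 g. Origin at the centre of its underside, z up its axis. Loose. At the start it stands on the turntable, its axis 55 mm from the turntable's axis, at any angle.
- green_dropper: Same shape of bottle (30 mm diameter, 97 mm tall) with a green pointed cap and green label. Origin at the centre of its underside, z up. Loose, stands on the turntable, a third of a turn from the others.
- navy_bottle: Round paint bottle with a dark navy label and a black cylindrical cap, 34 mm diameter, 68 mm tall. Origin at the centre of its underside, z up. Loose, stands on the turntable, a third of a turn from the others.
- blue_lid_jar: Brown paint jar with a flat blue screw lid, 38 mm diameter, 51 mm tall, loose on the bench to the right of the mixer, about 72 mm from the mixer's axis. Origin at the centre of its underside, z up.
- turntable: Pedestal of the modelling turntable, fixed to the bench: dark steel foot of 84 mm diameter and a column. Origin at bench level on the turning axis, z up. On it a plywood tray of 185 mm diameter with a cork mat turns freely (no motor, hardly any friction); the tray's rim rises 4 mm above the mat, a brass screw cap of 18 mm diameter stands 3 mm above it at the centre.
- turntable_top (a point): Point on the turning axis at the height of the mat on which the bottles stand, 47 mm above the bench.
- turntable_disc (a joint): Angle of the turntable's tray about its upright axis, rad, 0 at the start, positive anticlockwise seen from above; turns without limit.
- mixer: Vortex paint mixer, fixed to the bench: round white housing of 76 mm diameter on a black foot of 80 mm, 66 mm high, black control panel with a grey speed knob on its own -x side, black rubber cup on a rubber gaiter on top. Origin at bench level under the cup's axis, z up.
- cup_floor (a point): Centre of the cup's inner floor, on which the bottle's foot stands; it moves with the cup: 92.5 mm above the bench with the cup up, 82.5 mm at the hard stop. The cup is 12 mm deep, 36 mm across inside at the floor, flaring to about 47 mm at the rim (55 mm outside).
- mixer_cup (a joint): How far the cup is pressed down, m: 0 up, 0.010 at the hard stop. A spring pushes it up with about 4 N at 0, rising evenly to about 11 N at the stop; beyond it the cup does not yield. A steady push of 12 to 30 N holds it firmly at the stop; over 40 N is forcing it.
- magnifier_lamp: Gooseneck magnifier lamp, fixed, not to be touched; it hangs over the bench between and behind turntable and mixer. Origin at bench level; its axes are the world's. Its round head, 160 mm across, is centred at (-20, -173) mm from the origin and takes up the heights from 180 to 240 mm; its boom runs from there along +y at 235 to 262 mm, at x from 0 to +40 mm.
Not all that is in view belongs to the job. Leave any turquoise look-alike of the green_dropper alone.

How it is judged:
By the outcome, as a careful person would: the job done as asked, in the order asked, and still so for the second after the job is handed in, while the arm keeps its last pose, push and grip.
It also fails if it takes over 38 s, if anything falls off the work surface, if the arm or the gripper's body presses on something with over 40 N, if the wrist force passes 120 N, or if a joint passes its speed limit or range.

## Robot

A 6-joint arm with a two-finger parallel gripper is mounted at the origin on a cart in front of the work surface, level with it; the furniture and walls round the work are solid. World frame = base frame: x ahead of the robot, y to its left, z up, the work surface at z = 0. Lengths are in m, angles in degrees, forces in N, time in s.
With the tool pointing down it reaches from about 0.275 to 0.85 m from the base axis. Payload 5.2 kg.
Tool frame: the origin (TCP) lies midway between the tips of the shut fingers; the grasp point (between the pads) lies 19 mm behind it (arm.hold_point_z is the distance from the TCP to the grasp point, in m); z points along the fingers, y is the direction in which the jaws open and shut (so a half turn about z gives the same grasp; the last joint's range is limited). The gripper opens to 85 mm and grips with 20 to 120 N. Pads are 22 mm wide; open, the fingers measure 114 mm over their backs; the gripper's body (76 mm by 85 mm) begins 54 mm behind the grasp point. The pads swing forward as they close: fully open they stand 13 mm farther back than shut.
Start: joints at [-86.906, 14.817, 87.949, -0, 77.235, -11.62], TCP at [0.14, -0.532, 0.231] pointing down, gripper open.
Joint ranges: [-179.93, 179.93], [-52.35, 119.4], [10.71, 147.94], [-69.91, 249.91], [12.55, 155.21], [-178.61, 178.61]. Speed limits (degrees/s): [147.25, 147.25, 180, 180, 180, 180].

## Interface

Orientations are given as a 3x3 rotation matrix whose columns are the frame's x, y, z axes.
In Python, from cell import arm, viewer gives the robot as it stands. The module is installed in compiled form; this text tells all that it offers.
- The arm moves only by the shell command python3 -m pendant 'ROWS' [FORCE]. ROWS is a JSON object of lists of equal length, an entry for each row: "claw": the finger opening in m, from 0 to 0.0854; "slide": the shift along the tool's x, y, z in m, a list of three; "turn": the turn about the tool's z in degrees. A call has 1 to 12 rows; each row is the pose to reach, as a shift and turn from the pose commanded when the call began, along the tool's axes at that moment; what a row does not reach only later rows make up. A row lasts 1/8 s, in which the tool goes at most 62.5 mm and 10.7 degrees, less where a joint would pass 70% of its speed; a pose out of reach is approached as far as the arm can. A call with a gripper value outside its range is refused whole. The fingers move at their own pace and stop on an object; FORCE is the grip in N (left out, the last holds). Time passes only in rows, so rows that repeat a pose let the fingers close. It gives the time, the measured TCP pose, the force and the opening at its end, in the units of the state.
- arm.state(): the state, without advancing time (a new reading comes with each control period).
- viewer.camera(name): name is "scene" or "side" or "wrist"; returns a dict with "img" (400x640x3 uint8, red, green, blue), "mtx" (3x3 intrinsics, pixels), "view" (4x4, takes a point from world to camera coordinates). Camera axes: x right, y up, looking along -z (the intrinsics and any distortion apply to the point x, -y, -z); pixel columns grow to the right and rows downward; lengths in m; the calibration is good to about 2 mm. A picture is of the moment at which its call begins. There is no depth.
- arm.sign_off(): hands the job in, once; it reports no verdict.
The state is a dict: "clock": time; "q": joint angles; "dq": joint speeds; "joint_efforts": joint torques, N m; "tcp_pos": TCP position; "orientation": TCP orientation; "contact_force": force on the tool from outside, world axes, zero at the start; "torque": the same for the moment, N m; "finger_gap": finger opening in m.
Only numpy, scipy, OpenCV 4.12 (cv2) and the standard library are available. Lean on these libraries where they do the work, as an engineer would, in place of code of your own. Each camera call takes 0.05 s, during which the arm holds its last target.

## Working session

There is one attempt and no reset: what is moved stays moved. The work goes in short steps, Python scripts to look and compute and a shell command to move; the robot and the scene stay as the last step left them, time stands still between calls to the robot, and variables do not carry over. Pictures are saved under pics/ and viewed, and the job is handed in when it is done.

```bash
mkdir -p pics; python3 - <<'E'
from cell import arm, viewer
import cv2,numpy as np
s=arm.state(); print(s)
for n in ["scene","side","wrist"]:
    c=viewer.camera(n); cv2.imwrite(f"pics/{n}0.png",c["img"][:,:,::-1]); print(n,c["mtx"].round(1).tolist(),c["view"].round(3).tolist(),c.keys())
print(arm.hold_point_z)
E
```

```text
{'clock': 0.0, 'q': array([-8.69052203e+01,  1.48592271e+01,  8.80111519e+01, -1.20135443e-03,
        7.72357581e+01, -1.16212839e+01]), 'dq': array([ 0.11555027, -0.05138788,  0.01628155, -0.08298003, -0.066053  ,
       -0.0426859 ]), 'joint_efforts': array([-4.33718333e-04, -4.46034586e+01, -2.90567762e+01, -4.54628725e-04,
        1.18083361e-02, -3.77091681e-06]), 'tcp_pos': array([ 0.13968628, -0.53141232,  0.23047449]), 'orientation': array([[ 9.67195410e-01,  2.54033508e-01, -1.20428939e-04],
       [ 2.54033292e-01, -9.67193708e-01,  1.84863644e-03],
       [ 3.53137490e-04, -1.81858564e-03, -9.99998284e-01]]), 'contact_force': array([0.07529713, 0.13729187, 0.78159549]), 'torque': array([ 0.04953442, -0.00983334,  0.00867498]), 'finger_gap': 0.0855397055732462}
scene [[484.3, 0.0, 322.1], [0.0, 484.3, 193.1], [0.0, 0.0, 1.0]] [[-0.882, -0.472, -0.021, 0.402], [0.214, -0.44, 0.872, -0.242], [-0.421, 0.764, 0.488, -0.728], [0.0, 0.0, 0.0, 1.0]] dict_keys(['img', 'mtx', 'view'])
side [[468.8, 0.0, 316.4], [0.0, 468.8, 200.5], [0.0, 0.0, 1.0]] [[0.954, 0.298, -0.014, -0.455], [-0.163, 0.56, 0.812, 0.084], [0.25, -0.773, 0.583, -1.417], [0.0, 0.0, 0.0, 1.0]] dict_keys(['img', 'mtx', 'view'])
wrist [[354.6, 0.0, 310.8], [0.0, 354.6, 203.7], [0.0, 0.0, 1.0]] [[0.252, -0.968, -0.0, -0.55], [0.931, 0.243, -0.272, 0.036], [0.263, 0.068, 0.962, -0.378], [0.0, 0.0, 0.0, 1.0]] dict_keys(['img', 'mtx', 'view'])
0.0187
```

View pics/scene0.png

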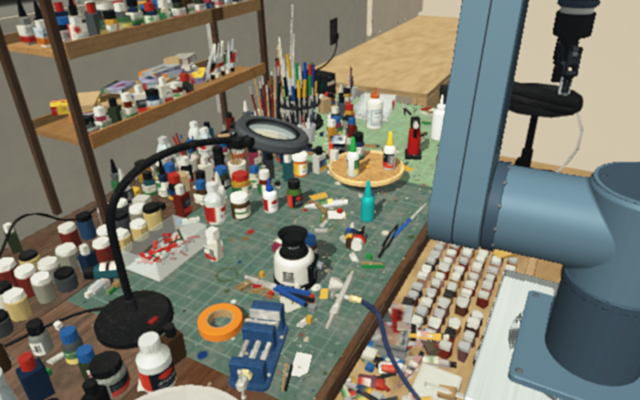

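View pics/side0.png

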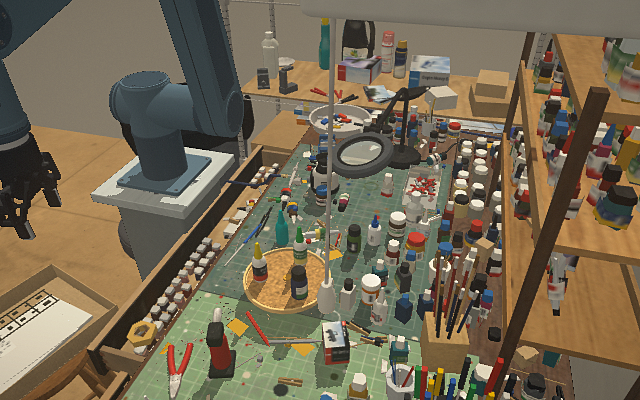

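View pics/wrist0.png

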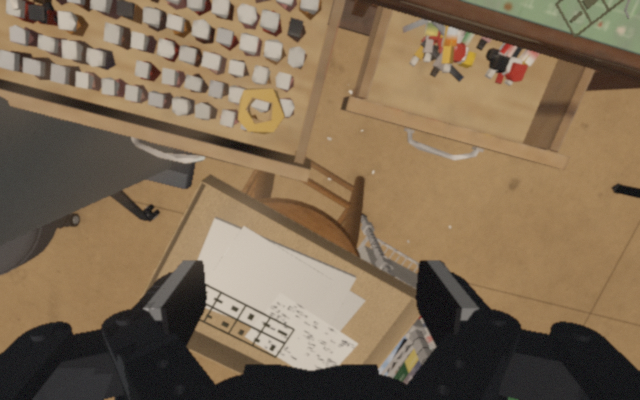

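View crops.

```bash
cat > h.py <<'E'
from cell import arm, viewer
import cv2,numpy as np
def cam(n):
    c=viewer.camera(n); return c
D=np.diag([1,-1,-1,1.])
def P(c): return c["mtx"]@(D@c["view"])[:3]
def proj(c,X):
    p=P(c)@np.append(X,1); return p[:2]/p[2]
def onz(c,uv,z):
    p=P(c); M=p[:,:3]; C=-np.linalg.solve(M,p[:,3]); d=np.linalg.solve(M,[*uv,1.]); return C+d*(z-C[2])/d[2]
def tri(c1,u1,c2,u2):
    X=cv2.triangulatePoints(P(c1),P(c2),np.array(u1,float).reshape(2,1),np.array(u2,float).reshape(2,1)); return (X[:3]/X[3]).ravel()
def crop(c,x0,y0,w,h,k,f):
    cv2.imwrite("pics/"+f,cv2.resize(c["img"][y0:y0+h,x0:x0+w,::-1],None,fx=k,fy=k,interpolation=cv2.INTER_CUBIC))
E
python3 - <<'E'
import cv2,numpy as np
a=cv2.imread("pics/scene0.png");b=cv2.imread("pics/side0.png")
r=lambda i:cv2.resize(i,(800,600),interpolation=cv2.INTER_CUBIC)
cv2.imwrite("pics/sc_c.png",r(a[110:290,240:480])); cv2.imwrite("pics/si_c.png",r(b[140:320,215:455]))
E
```

```text
(no output)
```

View pics/sc_c.png

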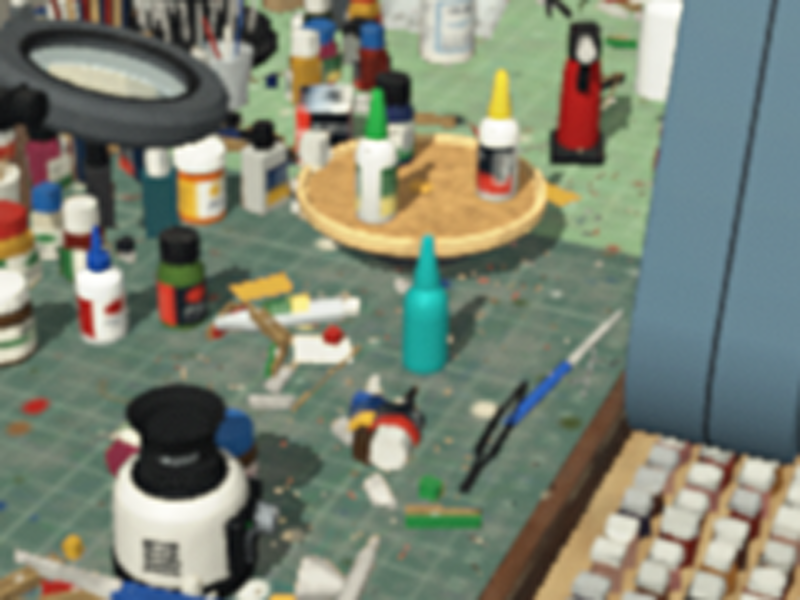

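View pics/si_c.png

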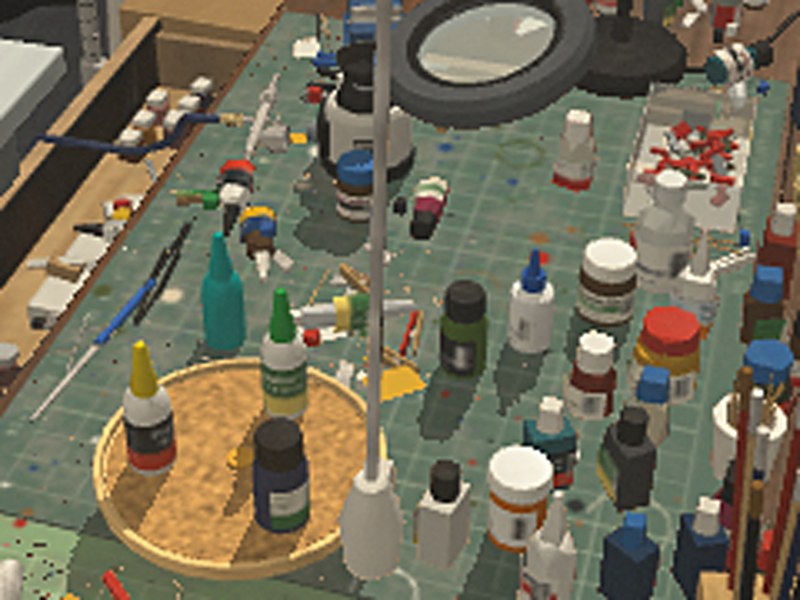

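```bash
python3 - <<'E'
from h import *
s=cam("scene");d=cam("side")
def f(n,a,b): print(n,tri(s,(240+a[0]/3.3333,110+a[1]/3.3333),d,(215+b[0]/3.3333,140+b[1]/3.3333)).round(4))
f("ytip",(501,70),(138,342)); f("ymid",(498,152),(149,428)); f("gtip",(377,90),(280,291)); f("gmid",(376,180),(285,375))
f("tq",(428,238),(220,237)); f("navycap",(394,76),(279,425))
f("cup",(176,405),(361,62)); f("bluelid",(236,430),(357,165))
# tray ellipse
for n,c,(x0,y0) in(("scene",s,(0,0)),("side",d,(0,0))):
    hsv=cv2.cvtColor(c["img"],cv2.COLOR_RGB2HSV)
    R=(slice(140,190),slice(320,415)) if n=="scene" else (slice(240,320),slice(238,335))
    m=cv2.inRange(hsv,(10,80,110),(26,255,255)); M=np.zeros_like(m);M[R]=m[R]
    M=cv2.morphologyEx(M,cv2.MORPH_CLOSE,np.ones((3,3)))
    cs=max(cv2.findContours(M,0,2)[0],key=cv2.contourArea)
    h=cv2.convexHull(cs); e=cv2.fitEllipse(h); print(n,e)
    # rim outer pts cast on z=.051
    q=np.array([onz(c,p[0],.051)[:2] for p in h]); A=np.c_[2*q,np.ones(len(q))]; sol=np.linalg.lstsq(A,(q**2).sum(1),rcond=None)[0]
    print(sol[:2],np.sqrt(sol[2]+sol[0]**2+sol[1]**2))
    # yellow cap
    m=cv2.inRange(hsv,(22,150,120),(32,255,255)); M=np.zeros_like(m)
    R=(slice(125,150),slice(380,402)) if n=="scene" else (slice(238,264),slice(248,268)); M[R]=m[R]
    ys,xs=np.nonzero(M); print("ycap",len(xs),xs.mean(),ys.mean(),ys.min(),ys.max(),xs.min(),xs.max())
E
```

```text
ytip [ 0.4689 -0.3704  0.1428]
ymid [ 0.4707 -0.3747  0.077 ]
gtip [ 0.5336 -0.3009  0.1425]
gmid [ 0.5342 -0.3013  0.0734]
tq [ 0.4514 -0.2     0.0941]
navycap [ 0.5609 -0.3879  0.116 ]
cup [0.4853 0.0448 0.1032]
bluelid [ 0.4949 -0.0208  0.045 ]
scene ((367.58624267578125, 165.87294006347656), (40.93579864501953, 91.35133361816406), 87.31414031982422)
[ 0.5213613  -0.35766462] 0.11287525621207571
ycap 59 389.6949152542373 138.84745762711864 131 144 387 392
side ((282.39837646484375, 276.9499816894531), (80.2038345336914, 85.86909484863281), 106.29015350341797)
[ 0.50932162 -0.351817  ] 0.10347661834472642
ycap 95 257.2105263157895 251.07368421052632 242 258 254 261
```

```bash
python3 - <<'E'
from h import *
s=cam("scene");d=cam("side")
# head ring extents
print("head",tri(s,(272,131),d,(363,155)).round(3))
print("base",onz(s,(133,318),0.02).round(3), onz(d,(400,156),0.02).round(3))
for L in [onz(s,(133,318),0.02)[:2]]:
  pass
crop(s,230,210,130,100,6,"mx_s.png"); crop(d,270,140,130,100,6,"mx_d.png"); crop(s,370,120,40,60,9,"ych.png")
E
```

```text
head [ 0.619 -0.101  0.216]
base [0.658 0.272 0.02 ] [0.665 0.258 0.02 ]
```

View pics/mx_s.png

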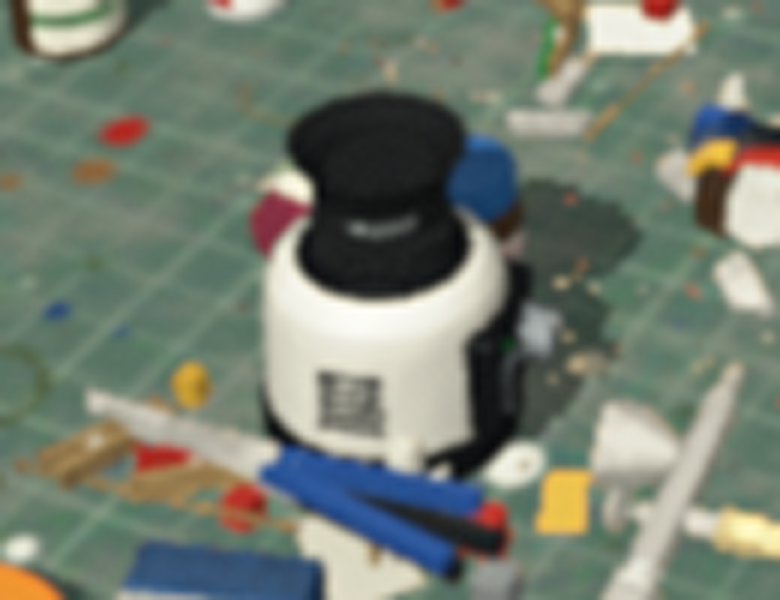

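View pics/mx_d.png

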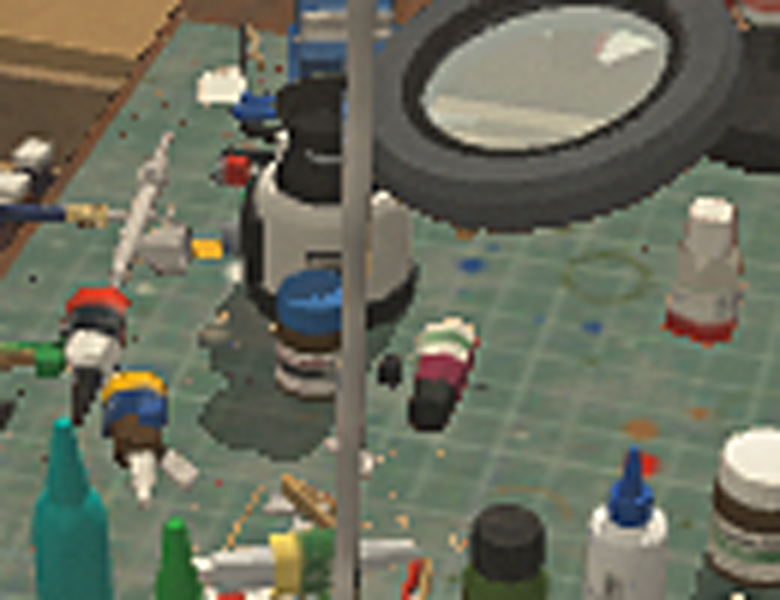

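View pics/ych.png

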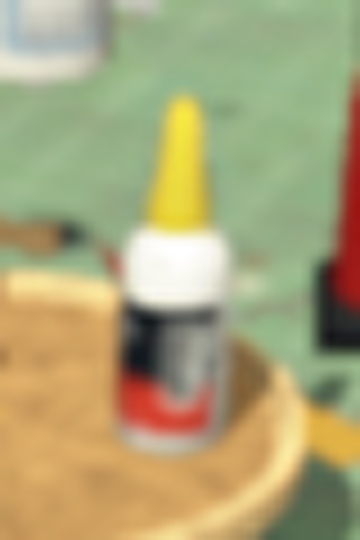

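Candidates for the target: 
- yellow pointed cap on white bottle on the tray, scene (390,150) / side (259,260)
- green dropper, scene (352,155)
- turquoise look-alike, scene (367,200)
- blue-tipped white dropper, scene (270,197)

The first matches the description, and the crop confirms it: yellow pointed cap with a red/white/dark label. The mixer is at scene (293,250), with the jar's blue lid at scene (310,240). I'll hover over the bottle first.

```bash
python3 - <<'E'
from h import *
s=cam("scene");d=cam("side")
f=lambda c,o,p,z:onz(c,(o[0]+p[0]/6,o[1]+p[1]/6),z).round(4)
print("rimL",f(s,(230,210),(288,148),.1045),"rimR",f(s,(230,210),(468,145),.1045), "rimtop",f(s,(230,210),(378,92),.1045))
print("gaiterL/R",f(s,(230,210),(298,250),.066),f(s,(230,210),(470,245),.066),"bot",f(s,(230,210),(383,297),.066))
print("side rim L",f(d,(270,140),(276,98),.1045),"top",f(d,(270,140),(320,75),.1045))
print("foot side",f(d,(270,140),(240,272),.01),f(d,(270,140),(418,262),.01))
print("jar lid",f(s,(230,210),(483,178),.051),f(d,(270,140),(312,297),.051))
print("red thing",tri(s,(415,118),d,(215,313)).round(3))
E
python3 -m pendant '{"claw":[0.085,0.085,0.085,0.085,0.085,0.085,0.085,0.085,0.085,0.085],"slide":[[0.05,-0.01,0],[0.1,-0.02,0],[0.15,-0.03,0],[0.2,-0.04,0],[0.25,-0.05,0],[0.3,-0.06,0],[0.34,-0.067,0],[0.36,-0.07,0],[0.36,-0.07,0],[0.36,-0.07,0]],"turn":[0,0,0,0,0,0,0,0,0,0]}'
python3 - <<'E'
from h import *
import pickle
w=cam("wrist");s=cam("scene");d=cam("side")
crop(w,0,0,640,400,1.25,"w1.png");pickle.dump((w,s,d),open("v1.pkl","wb"))
print(arm.state()["tcp_pos"])
E
```

```text
rimL [0.5041 0.0665 0.1045] rimR [0.4582 0.0421 0.1045] rimtop [0.496  0.0296 0.1045]
gaiterL/R [0.5054 0.0636 0.066 ] [0.461  0.0387 0.066 ] bot [0.471 0.072 0.066]
side rim L [0.4619 0.0473 0.1045] top [0.4751 0.0728 0.1045]
foot side [0.4444 0.0415 0.01  ] [0.5231 0.0732 0.01  ]
jar lid [ 0.4856 -0.0119  0.051 ] [ 0.5009 -0.0265  0.051 ]
red thing [ 0.462 -0.539  0.119]
clock: 1.7
tcp_pos: [0.4691, -0.3735, 0.2312]
orientation: [[0.967, 0.253, -0.001], [0.253, -0.967, -0.0], [-0.001, -0.0, -1.0]]
contact_force: [-0.4, -0.2, 0.1]
finger_gap: 0.0849
[ 0.4690103  -0.37368808  0.23141036]
```

View pics/w1.png

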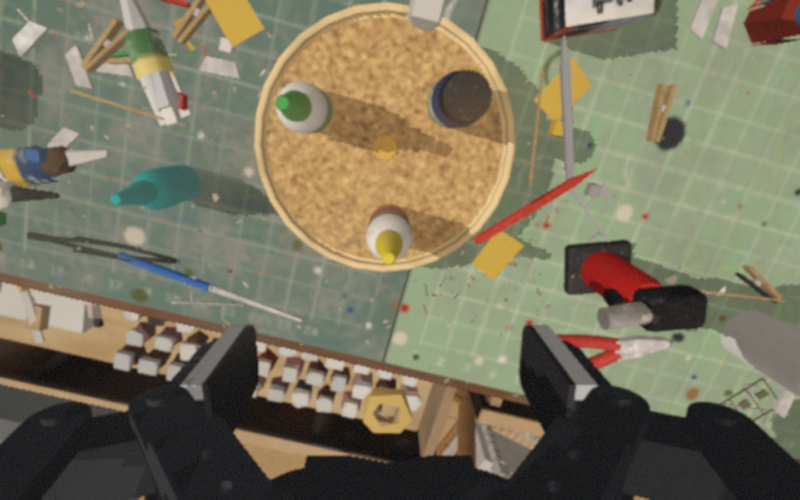

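```bash
python3 - <<'E'
from h import *
import pickle
w,s,d=pickle.load(open("v1.pkl","rb"))
print("tip",onz(w,(389/1.25,259/1.25),.143),"hexmid foot back?",onz(w,(388/1.25,206/1.25),.06))
print("cap brass",onz(w,(385/1.25,147/1.25),.05))
q=[(256,135),(515,135),(385,5),(387,270)]
for p in q: print(onz(w,(p[0]/1.25,p[1]/1.25),.051).round(4))
hsv=cv2.cvtColor(w["img"],cv2.COLOR_RGB2HSV); m=cv2.inRange(hsv,(22,170,110),(34,255,255))
n,l,st,ce=cv2.connectedComponentsWithStats(m)
for i in range(1,n):
    if st[i,4]>40: print(st[i],ce[i],onz(w,ce[i],.132))
E
```

```text
tip [ 0.46855458 -0.37450377  0.143     ] hexmid foot back? [ 0.48287557 -0.37022643  0.06      ]
cap brass [ 0.52158147 -0.35797355  0.05      ]
[ 0.5068 -0.2682  0.051 ]
[ 0.5526 -0.4444  0.051 ]
[ 0.6089 -0.3355  0.051 ]
[ 0.4335 -0.3823  0.051 ]
[441  96   8  12  51] [444.88235294 102.17647059] [ 0.55688257 -0.44206171  0.132     ]
[302 189  19  22 280] [310.74285714 198.91785714] [ 0.47123664 -0.37349707  0.132     ]
```

```bash
python3 -m pendant '{"claw":[0.085,0.085,0.085,0.085,0.085,0.085,0.085,0.085],"slide":[[0,0.001,0.02],[0,0.001,0.05],[0,0.001,0.08],[0,0.001,0.11],[0,0.001,0.135],[0,0.001,0.15],[0,0.001,0.158],[0,0.001,0.158]],"turn":[0,0,0,0,0,0,0,0]}' 60
python3 - <<'E'
from h import *
s=cam("scene");d=cam("side")
a=cv2.resize(s["img"][110:200,320:440],(800,600))[:,:,::-1];b=cv2.resize(d["img"][210:330,215:375],(800,600))[:,:,::-1]
cv2.imwrite("pics/g1.png",np.hstack([cv2.resize(a,(400,300)),cv2.resize(b,(400,300))]))
E
```

```text
clock: 2.85
tcp_pos: [0.4703, -0.374, 0.0734]
orientation: [[0.967, 0.254, -0.0], [0.254, -0.967, 0.0], [-0.0, -0.0, -1.0]]
contact_force: [0.4, 0.2, 1.1]
finger_gap: 0.0847
```

View pics/g1.png

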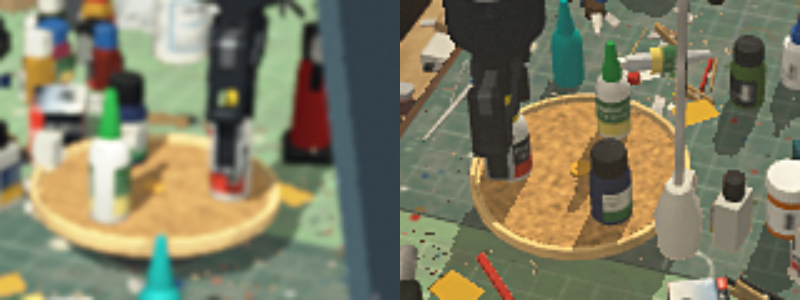

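The bottle stands between the open fingers in both views, with the label visible between them. I'll close gradually.

```bash
python3 -m pendant '{"claw":[0.07,0.06,0.05,0.045,0.04,0.036,0.032,0.025,0.02,0.02,0.02,0.02],"slide":[[0,0,0],[0,0,0],[0,0,0],[0,0,0],[0,0,0],[0,0,0],[0,0,0],[0,0,0],[0,0,0],[0,0,0],[0,0,0],[0,0,0]],"turn":[0,0,0,0,0,0,0,0,0,0,0,0]}' 60
python3 -m pendant '{"claw":[0.02,0.02,0.02,0.02,0.02,0.02,0.02,0.02],"slide":[[0,0,-0.003],[0,0,-0.01],[0,0,-0.03],[0,0,-0.055],[0,0,-0.08],[0,0,-0.1],[0,0,-0.11],[0,0,-0.11]],"turn":[0,0,0,0,0,0,0,0]}'
python3 - <<'E'
from h import *
s=cam("scene");d=cam("side")
a=cv2.resize(s["img"][80:200,320:440],(400,400))[:,:,::-1];b=cv2.resize(d["img"][170:330,215:375],(400,400))[:,:,::-1]
cv2.imwrite("pics/g2.png",np.hstack([a,b]))
E
```

```text
clock: 4.45
tcp_pos: [0.4705, -0.3739, 0.0735]
orientation: [[0.967, 0.254, 0.0], [0.254, -0.967, -0.0], [0.0, 0.0, -1.0]]
contact_force: [0.4, -0.4, 2.1]
finger_gap: 0.0279
clock: 5.45
tcp_pos: [0.4706, -0.374, 0.1839]
orientation: [[0.967, 0.254, 0.001], [0.254, -0.967, -0.001], [0.001, 0.001, -1.0]]
contact_force: [-0.5, 0.5, -1.1]
finger_gap: 0.0277
```

View pics/g2.png

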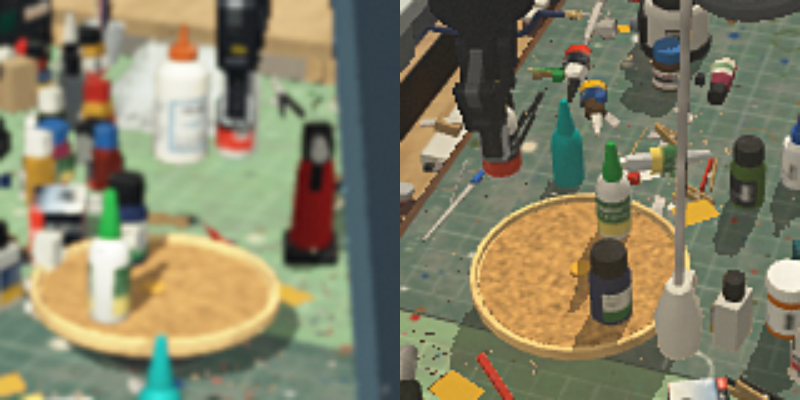

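```bash
python3 -m pendant '{"claw":[0.02,0.02,0.02,0.02,0.02,0.02,0.02,0.02,0.02,0.02,0.02,0.02],"slide":[[-0.004,-0.015,0],[-0.012,-0.05,0],[-0.022,-0.095,0],[-0.032,-0.14,0],[-0.043,-0.19,0],[-0.038,-0.235,0],[-0.032,-0.28,0],[-0.025,-0.32,0],[-0.018,-0.355,0],[-0.012,-0.38,0],[-0.011,-0.39,0],[-0.011,-0.39,0]],"turn":[0,0,0,0,0,0,0,0,0,0,0,0]}'
python3 - <<'E'
from h import *
import pickle
w=cam("wrist");s=cam("scene");d=cam("side")
crop(w,0,0,640,400,1.25,"w2.png");pickle.dump((w,s,d),open("v2.pkl","wb"))
E
```

```text
clock: 7.05
tcp_pos: [0.36, 0.001, 0.183]
orientation: [[0.967, 0.255, -0.001], [0.255, -0.967, -0.0], [-0.001, -0.0, -1.0]]
contact_force: [0.1, 0.4, -0.5]
finger_gap: 0.0277
```

View pics/w2.png

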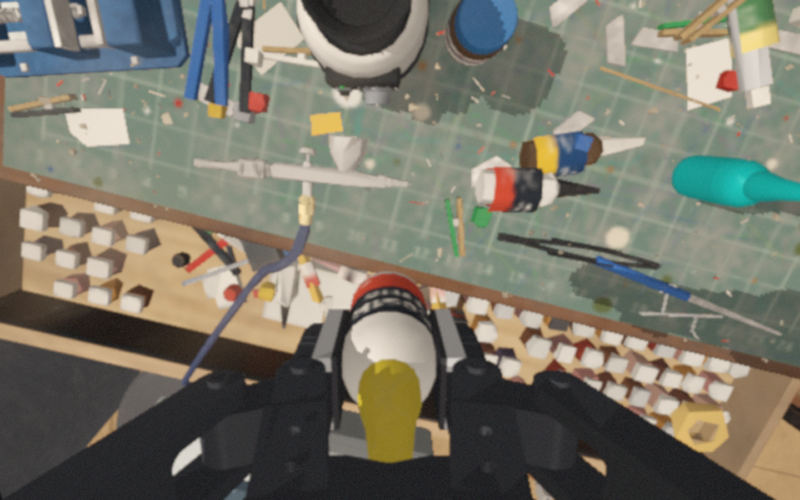

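```bash
python3 -m pendant '{"claw":[0.02,0.02,0.02,0.02],"slide":[[0.015,0,0],[0.045,0,0],[0.06,0,0],[0.06,0,0]],"turn":[0,0,0,0]}'
python3 - <<'E'
from h import *
import pickle
w=cam("wrist");s=cam("scene");d=cam("side")
crop(w,0,0,640,400,1.25,"w3.png");pickle.dump((w,s,d),open("v3.pkl","wb"))
crop(s,200,130,160,120,5,"s3.png")
E
```

```text
clock: 7.7
tcp_pos: [0.4195, 0.0158, 0.1829]
orientation: [[0.967, 0.255, -0.001], [0.255, -0.967, 0.0], [-0.001, -0.0, -1.0]]
contact_force: [-0.5, -0.3, -0.1]
finger_gap: 0.027
```

View pics/w3.png

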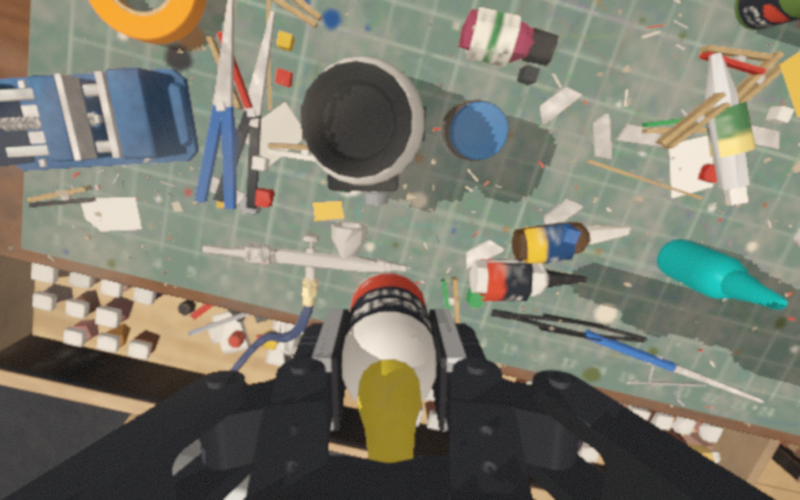

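View pics/s3.png

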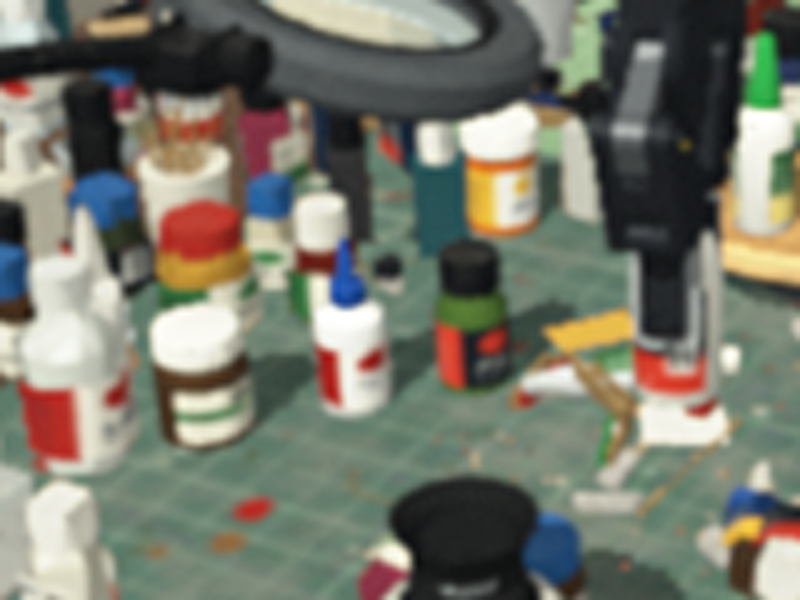

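```bash
python3 - <<'E'
from h import *
import pickle
w,s,d=pickle.load(open("v3.pkl","rb"))
c=w["img"][35:165,225:425,::-1].astype(float); c=255*(c/255)**.5
cv2.imwrite("pics/cup3.png",cv2.resize(c.astype(np.uint8),None,fx=4,fy=4,interpolation=cv2.INTER_CUBIC))
E
```

```text
(no output)
```

View pics/cup3.png

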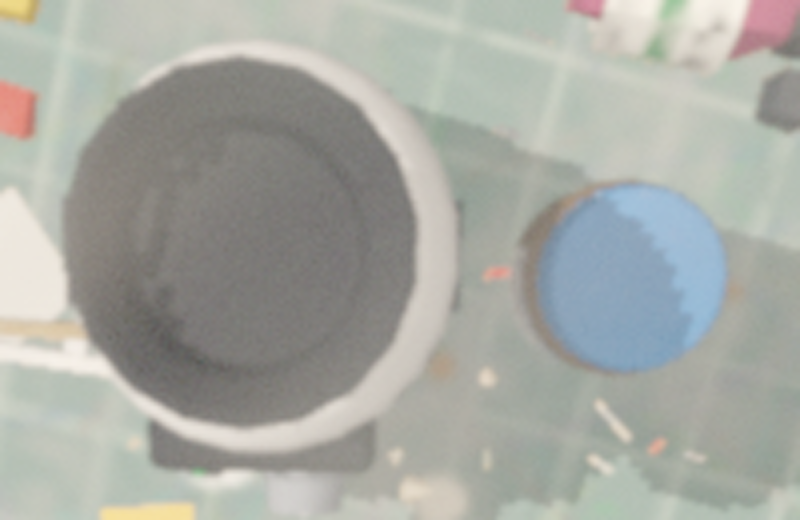

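```bash
python3 - <<'E'
from h import *
import pickle
w,s,d=pickle.load(open("v3.pkl","rb"))
print("rim",onz(w,(285.25,95.5),.1045),"floor",onz(w,(288.5,96),.0925))
for p in((66,242),(416,242),(241,57),(241,427)): print(onz(w,(225+p[0]/4,35+p[1]/4),.1045))
print("lid",onz(w,(225+632/4,35+278/4),.051))
# bottle in scene and side: red band edges
for n,c in(("scene",s),("side",d)):
    hsv=cv2.cvtColor(c["img"],cv2.COLOR_RGB2HSV)
    m=cv2.inRange(hsv,(0,150,90),(8,255,255))|cv2.inRange(hsv,(172,150,90),(180,255,255))
    nn,l,st,ce=cv2.connectedComponentsWithStats(m)
    e=proj(c,[.4195,.0158,.157+.012])
    i=min(range(1,nn),key=lambda i:np.hypot(*(ce[i]-e)) - .1*min(st[i,4],60)); print(n,e,st[i],ce[i])
    x,y,W,H=st[i,:4]; print("midray at foot+~.012:",onz(c,(x+(W-1)/2,ce[i][1]),.169))
E
```

```text
rim [0.48499062 0.04812436 0.1045    ] floor [0.48523279 0.0469265  0.0925    ]
[0.47839608 0.07334295 0.1045    ]
[0.49158648 0.02290072 0.1045    ]
[0.50978457 0.05408881 0.1045    ]
[0.45844607 0.04173878 0.1045    ]
lid [ 0.49726043 -0.02007709  0.051     ]
scene [334.52531688 199.97251855] [327 200  14   8  61] [332.3442623  204.45901639]
midray at foot+~.012: [0.41435936 0.02967928 0.169     ]
side [296.58769048 138.53435825] [292 137  11   6  48] [296.6875 139.8125]
midray at foot+~.012: [0.42285125 0.00948466 0.169     ]
```

```bash
python3 -m pendant '{"claw":[0.02,0.02,0.02,0.02,0.02,0.02,0.02,0.02],"slide":[[0.015,-0.003,0],[0.04,-0.008,0],[0.063,-0.012,0],[0.073,-0.014,0],[0.073,-0.014,0.01],[0.073,-0.014,0.03],[0.073,-0.014,0.044],[0.073,-0.014,0.044]],"turn":[0,0,0,0,0,0,0,0]}'
python3 - <<'E'
from h import *
import pickle
w=cam("wrist");s=cam("scene");d=cam("side")
pickle.dump((w,s,d),open("v4.pkl","wb"))
a=cv2.resize(s["img"][180:270,250:340],(400,400),interpolation=cv2.INTER_CUBIC)[:,:,::-1];b=cv2.resize(d["img"][110:200,280:370],(400,400),interpolation=cv2.INTER_CUBIC)[:,:,::-1]
cv2.imwrite("pics/p4.png",np.hstack([a,b])); crop(w,0,0,640,400,1.25,"w4.png")
E
```

```text
clock: 8.85
tcp_pos: [0.4843, 0.0479, 0.138]
orientation: [[0.967, 0.254, -0.003], [0.254, -0.967, 0.0], [-0.003, -0.001, -1.0]]
contact_force: [-1.1, 0.2, -0.3]
finger_gap: 0.0276
```

View pics/p4.png

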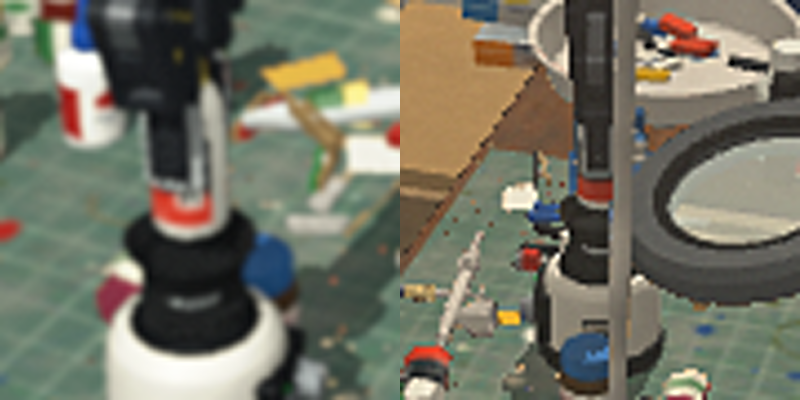

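View pics/w4.png

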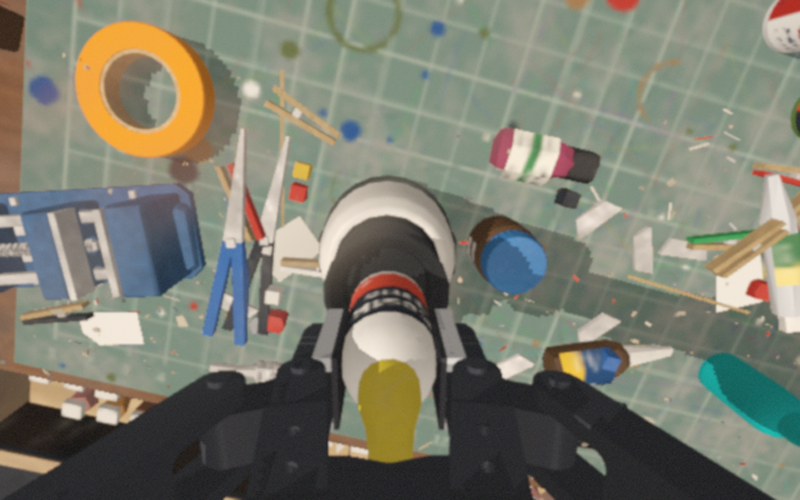

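```bash
python3 -m pendant '{"claw":[0.02,0.02,0.02,0.02,0.02,0.02],"slide":[[0.0015,0,0.004],[0.0015,0,0.009],[0.0015,0,0.013],[0.0015,0,0.016],[0.0015,0,0.018],[0.0015,0,0.018]],"turn":[0,0,0,0,0,0]}'; python3 -c "
from h import *
print(arm.state()['contact_force'],arm.state()['tcp_pos'],arm.state()['torque'])
w=cam('wrist');crop(w,200,100,200,150,4,'w5.png');s=cam('scene');d=cam('side')
a=cv2.resize(s['img'][180:270,250:340],(400,400),interpolation=cv2.INTER_CUBIC)[:,:,::-1];b=cv2.resize(d['img'][110:200,280:370],(400,400),interpolation=cv2.INTER_CUBIC)[:,:,::-1]
cv2.imwrite('pics/p5.png',np.hstack([a,b]))"
```

```text
clock: 9.75
tcp_pos: [0.4871, 0.0483, 0.1212]
orientation: [[0.967, 0.254, -0.0], [0.254, -0.967, 0.0], [-0.0, -0.0, -1.0]]
contact_force: [1.0, -0.7, -0.4]
finger_gap: 0.0274
[ 0.95379357 -0.69901656 -0.43683713] [0.48713462 0.0483368  0.12116392] [-0.05535365 -0.05124517 -0.0586615 ]
```

View pics/p5.png

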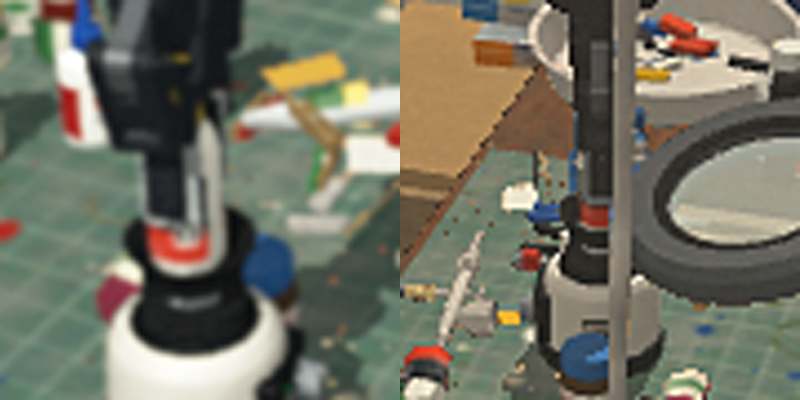

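View pics/w5.png

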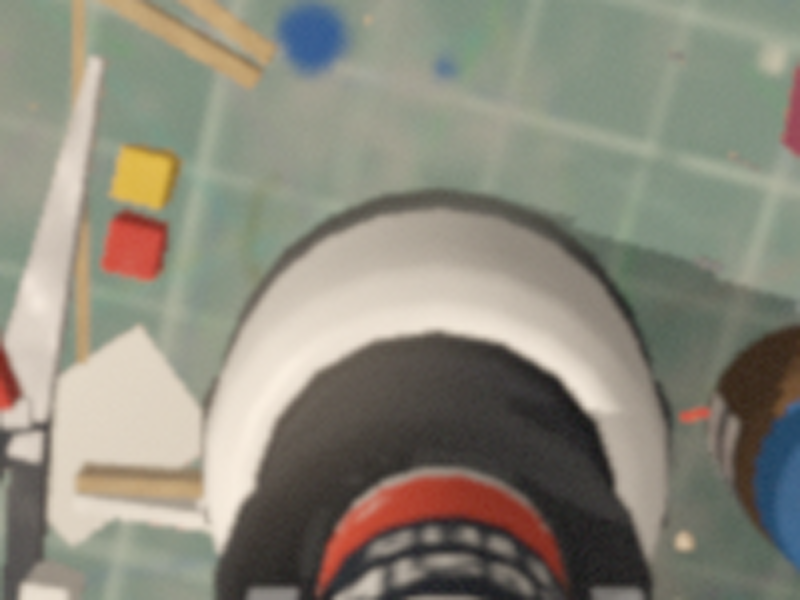

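```bash
python3 -m pendant '{"claw":[0.02,0.02,0.02,0.02,0.02,0.02],"slide":[[-0.001,0,0.001],[-0.001,0,0.002],[-0.001,0,0.004],[-0.001,0,0.006],[-0.001,0,0.008],[-0.001,0,0.008]],"turn":[0,0,0,0,0,0]}'; python3 -m pendant '{"claw":[0.02,0.02,0.02,0.02],"slide":[[0,0,0.001],[0,0,0.002],[0,0,0.002],[0,0,0.002]],"turn":[0,0,0,0]}'
```

```text
clock: 10.65
tcp_pos: [0.4864, 0.0481, 0.1137]
orientation: [[0.967, 0.254, 0.0], [0.254, -0.967, -0.0], [0.0, 0.0, -1.0]]
contact_force: [-2.8, -0.4, 6.0]
finger_gap: 0.0276
clock: 11.15
tcp_pos: [0.4864, 0.0481, 0.112]
orientation: [[0.967, 0.254, 0.001], [0.254, -0.967, -0.0], [0.001, 0.0, -1.0]]
contact_force: [-1.8, 0.9, 8.0]
finger_gap: 0.0278
```

```bash
python3 -m pendant '{"claw":[0.02,0.02,0.02,0.02],"slide":[[0,0,0.001],[0,0,0.002],[0,0,0.002],[0,0,0.002]],"turn":[0,0,0,0]}'; python3 -m pendant '{"claw":[0.02,0.02,0.02],"slide":[[0,0,0.001],[0,0,0.001],[0,0,0.001]],"turn":[0,0,0]}';python3 -m pendant '{"claw":[0.02,0.02,0.02],"slide":[[0,0,0.001],[0,0,0.001],[0,0,0.001]],"turn":[0,0,0]}'
```

```text
clock: 11.65
tcp_pos: [0.4864, 0.0481, 0.1101]
orientation: [[0.967, 0.254, 0.001], [0.254, -0.967, -0.0], [0.001, 0.0, -1.0]]
contact_force: [-2.5, 0.1, 9.2]
finger_gap: 0.0274
clock: 12.02
tcp_pos: [0.4865, 0.0481, 0.1092]
orientation: [[0.967, 0.254, 0.001], [0.254, -0.967, -0.0], [0.001, 0.0, -1.0]]
contact_force: [-3.9, 0.1, 9.8]
finger_gap: 0.0277
clock: 12.4
tcp_pos: [0.4865, 0.0481, 0.1089]
orientation: [[0.967, 0.254, 0.001], [0.254, -0.967, -0.0], [0.001, 0.001, -1.0]]
contact_force: [-4.5, 1.2, 15.3]
finger_gap: 0.0273
```

```bash
python3 -m pendant '{"claw":[0.02,0.02,0.02,0.02],"slide":[[-0.0005,0,0.0004],[-0.0005,0,0.0005],[-0.0005,0,0.0005],[-0.0005,0,0.0005]],"turn":[0,0,0,0]}'
python3 - <<'E'
from h import *
s=cam("scene");d=cam("side");w=cam("wrist")
a=cv2.resize(s['img'][180:270,250:340],(400,400),interpolation=cv2.INTER_CUBIC)[:,:,::-1];b=cv2.resize(d['img'][130:330,220:420],(400,400),interpolation=cv2.INTER_CUBIC)[:,:,::-1]
cv2.imwrite('pics/p6.png',np.hstack([a,b]))
crop(w,0,0,640,400,1.25,"w6.png")
for i in range(3): 
    x=arm.state();print(x["contact_force"].round(1),x["tcp_pos"].round(4)); cam("side")
E
```

```text
clock: 12.9
tcp_pos: [0.4865, 0.0481, 0.1088]
orientation: [[0.967, 0.254, 0.002], [0.254, -0.967, -0.0], [0.002, 0.001, -1.0]]
contact_force: [-5.7, 1.4, 18.0]
finger_gap: 0.0275
[-4.8  0.8 17.2] [0.4865 0.0481 0.1088]
[-4.8  1.9 17.5] [0.4865 0.0481 0.1088]
[-4.7  0.7 17.5] [0.4865 0.0481 0.1088]
```

View pics/p6.png

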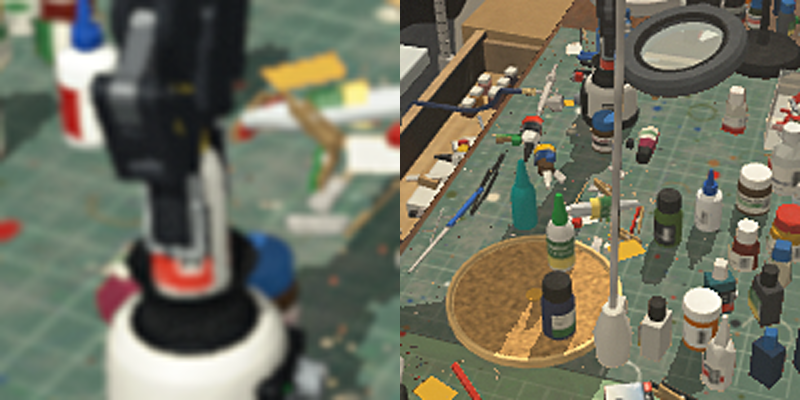

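View pics/w6.png

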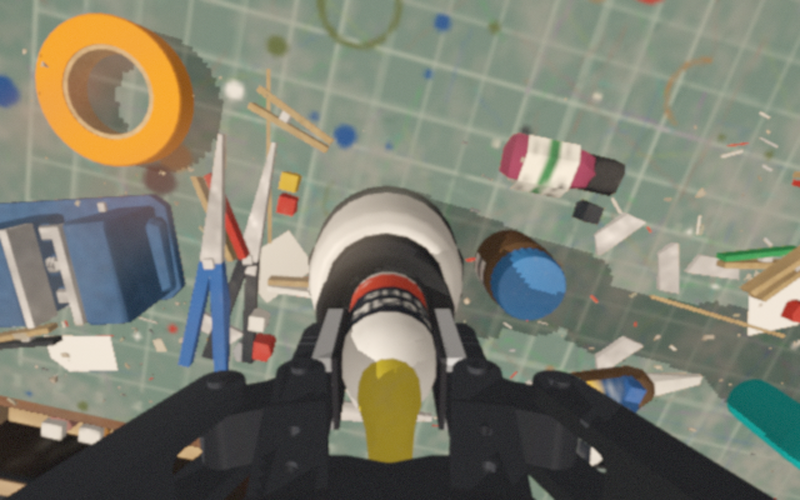

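```bash
python3 -m pendant '{"claw":[0.02,0.02,0.02,0.02,0.02,0.02],"slide":[[0,0,0.0003],[0,0,0.0003],[0,0,0.0003],[0,0,0.0003],[0,0,0.0003],[0,0,0.0003]],"turn":[0,0,0,0,0,0]}'; python3 -c "
from cell import arm
x=arm.state();print(x['contact_force'],x['tcp_pos'],x['finger_gap'])
if 13<x['contact_force'][2]<28: print(arm.sign_off())"
```

```text
clock: 13.95
tcp_pos: [0.4865, 0.0481, 0.1088]
orientation: [[0.967, 0.254, 0.003], [0.254, -0.967, -0.0], [0.003, 0.001, -1.0]]
contact_force: [-5.2, 1.4, 19.5]
finger_gap: 0.0272
[-5.21251161  1.42335152 19.54288147] [0.48654148 0.04810984 0.10880401] 0.0272445446737926
the job is handed in; nothing more can be done
None
```

I gripped the yellow-capped dropper, lifted it off the turntable and carried it round the front of the lamp. It now stands upright in the mixer cup, pressed down to the hard stop and still gripped by its sides. I handed the job in at about 14 s.

**Push at hand-in:** about 19.5 N, steady. The TCP stayed at z = 0.1088 while the force rose from 9.8 to 19.5 N. That is about 10 mm below where the bottle should first have touched the cup floor.

**Grip:** the finger opening holds at 27 mm, slightly under the 30 mm bottle, and the wrist picture shows no slip.

**Other items:** in the last pictures the green and navy bottles stand on the tray, and the blue-lid jar looks unmoved.

**What disagreed:** a sideways force of about 5 N along -x remained. Backing off 0.5 mm in x did not reduce it, and the TCP did not move in x.

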